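Close and lock the sample transport case

ROBOT

A 6-joint arm with a two-finger parallel gripper is mounted at the origin on the work surface. World frame = base frame: x ahead of the robot, y to its left, z up, the work surface at z = 0. Lengths are in m, angles in rad, forces in N, time in s.
With the tool pointing down it reaches from about 0.325 to 0.9 m from the base axis. Payload 6.1 kg.
Tool frame: the origin (TCP) lies midway between the tips of the shut fingers; the grasp point (between the pads) lies 19 mm behind it; z points along the fingers, y is the line along which they close (so a half turn about z gives the same grasp; the last joint's range is limited). The gripper opens to 85 mm and grips with 20 to 120 N. Pads are 22 mm wide; open, the fingers measure 114 mm over their backs; the gripper's body (76 mm by 85 mm) begins 54 mm behind the grasp point. The pads swing forward as they close: fully open they stand 13 mm farther back than shut.
Start: joints at [1.082, 0.22, 1.526, -0, 1.395, -0.126], TCP at [0.222, 0.584, 0.231] pointing down, gripper open.
Joint ranges: [-2.98, 2.98], [-0.91, 2.08], [0.09, 2.57], [-1.24, 4.39], [0.2, 2.65], [-2.68, 2.68]. Speed limits (rad/s): [2.57, 2.57, 3.01, 3.14, 3.14, 3.14].

INTERFACE

Orientations are given as [roll, pitch, yaw] about the fixed x, y, z axes, in that order (R = Rz(yaw) Ry(pitch) Rx(roll)).
In Python, from plant import movep, move_l, set_joints, gripper_to, hold, inverse_kinematics, observe, get_image, get_calibration, Unreachable, job_done gives the robot as it stands. Calls block until the motion is done:
- movep(position, orientation): joint-space move of the TCP to a pose.
- move_l(position, feed=0.15, rotation=None, max_force=None): straight line of the TCP; rotation=None keeps the orientation; feed is the mean speed in m/s. With max_force (N) it stops when the force on the tool has changed by that much, and returns True; else False.
- set_joints(angles): joint-space move.
- gripper_to(opening, f_grip=None): finger opening in m; f_grip is the grip in N (None keeps the last); returns when the fingers have stopped.
- hold(seconds).
- inverse_kinematics(position, orientation): joint angles nearest the present ones, or None.
- observe(): the state.
- get_image(name): name is "scene" or "top" or "wrist"; returns (picture, depth): 480x640x3 uint8, red, green, blue; 480x640 float32, m along the optical axis (not along the pixel's ray), 0 where there is no reading.
- get_calibration(name): a dict with "intrinsics" (3x3 intrinsics, pixels), "world_from_camera" (4x4, takes a point from camera to world coordinates). Camera axes: x right, y down, z forward; pixel columns grow to the right and rows downward; lengths in m; the calibration is good to about 2 mm. A picture is of the moment at which its call begins: read the wrist's pose just before it. get_calibration takes no time and is no camera call; for the wrist camera it gives the pose at the moment of the call.
A pose or a line that the arm cannot do raises Unreachable and nothing moves.
- job_done(): hands the job in; it is judged then, once.
The state is a dict: "time_s": time; "q": joint angles; "joint_velocities": joint speeds; "joint_torque": joint torques, N m; "eef_pos": TCP position; "tcp_rot": TCP orientation; "ft_force": force on the tool from outside, world axes, zero at the start; "torque": the same for the moment, N m; "opening": finger opening in m; "grasp_force": force on a finger pad.
Only numpy, scipy, OpenCV 4.12 (cv2) and the standard library are available. Lean on these libraries where they do the work, as an engineer would, in place of code of your own. Each camera call takes 0.05 s, during which the arm holds its last target. There are 200 camera calls.

TASK

Draw the case's loose cover right out from under the low shelf by its end fin, lay it flat on the open bench and let go of it. Then take it by its middle rib, set it squarely on the open transport case and press its springy corners down one by one until all four clips have clicked home, and only then turn the cam knob on the case clockwise until its sprung pin drops into the notch. Leave the other things on the bench where they are.

Things in the scene. Friction and masses are not known exactly. Their poses are not given: they have to be found in the camera images.
- case: open grey sample transport case fixed to the bench, 100 (x) x 160 (y) x 60 mm tall, walls 5 mm, on a flange 130 x 200 x 6 mm; small tubes inside, tops 35 mm above the bench. Origin: middle of its underside, on the bench; y along its length, z up. The lock housing, 56 mm tall, is at the middle of its -x side. The cover fits either way round, its tab over the +y or the -y end
- case_rim (a point): middle of the case's mouth, at rim height, 60 mm above the bench; case axes. Four sprung aluminium clips stand outside the long walls at y = +-61 mm; their round noses (inner face x = +-46.5 mm, 69 mm above the bench) reach 3.5 mm in over the cover's corner edges, with steep lead-in ramps that lean outward above them up to 83 mm; they yield outward only
- cover: loose white cover, 0.21 kg: plate 100 (x) x 160 (y) x 6 mm on six tapered feet 22 mm long (x = +-37, y = +-34 and x = 0, y = +-67 mm; tips 6 mm, 0.8 mm play against the case's inner walls when in). Origin: middle, at the feet's underside; y towards the end tab, z up. Set down on the case, its plate lies on the rim and its origin is 38 mm above the bench
- cover_rib (a point): grip rib in the middle of the cover's top, 14 (x) x 60 (y) mm, from the plate's top (28 mm above the feet's underside) up to 62 mm; this point is the middle of its top, same axes as the cover. At the start the rib is under the shelf; the cover stands there on its feet, 62 mm tall in all
- cover_fin (a point): upright fin on the tab (32 mm wide, y = 80 to 113 mm) at the cover's +y end, 10 (x) x 28 (y) mm, from the tab's top (28 mm above the feet's underside) up to 61 mm; this point is the middle of its top, 98 mm from the cover's middle. Same axes as the cover. At the start it sticks out of the shelf's front
- pad0 (a point): middle of the top of the thumb pad (22 x 30 mm, 10 mm tall) on the cover's springy corner at x = +30.5, y = +61 mm of the cover; 53 mm above the feet's underside when up (91 mm above the bench on the case), 38 mm when pressed home (76 mm on the case)
- pad1 (a point): middle of the top of the thumb pad (22 x 30 mm, 10 mm tall) on the cover's springy corner at x = -30.5, y = +61 mm of the cover; 53 mm above the feet's underside when up (91 mm above the bench on the case), 38 mm when pressed home (76 mm on the case)
- pad2 (a point): middle of the top of the thumb pad (22 x 30 mm, 10 mm tall) on the cover's springy corner at x = -30.5, y = -61 mm of the cover; 53 mm above the feet's underside when up (91 mm above the bench on the case), 38 mm when pressed home (76 mm on the case)
- pad3 (a point): middle of the top of the thumb pad (22 x 30 mm, 10 mm tall) on the cover's springy corner at x = +30.5, y = -61 mm of the cover; 53 mm above the feet's underside when up (91 mm above the bench on the case), 38 mm when pressed home (76 mm on the case)
- corner0 (a joint): downward travel of the springy corner under pad0, m: 0 up (springs back), 0.015 flush with the plate; once past its clip it stays at 0.0135 to 0.015. On the case it clicks past the clip under a push of about 10 N on the pad ; about 9 mm down the clip snaps over it and draws it on down. At 0.015 it bears on the rim. Fast pushes (over 40 mm/s) give brief force peaks above 20 N
- corner1 (a joint): downward travel of the springy corner under pad1, m: 0 up (springs back), 0.015 flush with the plate; once past its clip it stays at 0.0135 to 0.015. On the case it clicks past the clip under a push of about 10 N on the pad ; about 9 mm down the clip snaps over it and draws it on down. At 0.015 it bears on the rim. Fast pushes (over 40 mm/s) give brief force peaks above 20 N
- corner2 (a joint): downward travel of the springy corner under pad2, m: 0 up (springs back), 0.015 flush with the plate; once past its clip it stays at 0.0135 to 0.015. On the case it clicks past the clip under a push of about 10 N on the pad ; about 9 mm down the clip snaps over it and draws it on down. At 0.015 it bears on the rim. Fast pushes (over 40 mm/s) give brief force peaks above 20 N
- corner3 (a joint): downward travel of the springy corner under pad3, m: 0 up (springs back), 0.015 flush with the plate; once past its clip it stays at 0.0135 to 0.015. On the case it clicks past the clip under a push of about 10 N on the pad ; about 9 mm down the clip snaps over it and draws it on down. At 0.015 it bears on the rim. Fast pushes (over 40 mm/s) give brief force peaks above 20 N
- riser: low white shelf fixed on the bench: deck 250 (x) x 200 (y) mm, underside 78, top 88 mm above the bench, on two 10 mm side panels (inner faces at x = +-115 mm), stock up to 166 mm high on its rear half. Origin: middle of its footprint, on the bench. The deck's front edge is at y = +100 mm of its frame; the cover is drawn out towards +y
- knob (a joint): cam knob on the lock housing, rad, grows clockwise seen from above, from 0 to 1.5; starts between 0 and 0.3. At 1.35 the notch is under the sprung pin and a steel lobe lies over the edge of the cover. Turning takes about 0.15 N m or less
- knob_grip (a point): on the knob's upright axis, 95 mm above the bench, 92 mm from the case's middle towards -x; its x axis runs along the black bar grip (64 x 14 mm, from 76 to 104 mm above the bench) and points the way of the steel lobe under it, which reaches 54 mm out, 69 to 74 mm above the bench. When locked this axis is the case's +x
- follower (a joint): sprung pin that rides on the knob's cam, m, 0 when it has dropped into the notch, about 0.003 at the start, up to 0.006 just before it drops
- marker: bystander: black marker pen, 140 mm, lying; origin: middle of its underside
- cassettes: bystander: pile of white test cassettes, 70 x 70 x 12 mm; origin: middle of its underside
- dropper: bystander: small white dropper bottle, 32 mm across, 75 mm tall; origin: middle of its underside
- foam_rack: bystander: white foam tube rack, 85 x 150 x 35 mm, with stubby clear tubes standing 14 mm out of it; origin: middle of its underside
- swab_box: bystander: cardboard box, 70 x 140 x 50 mm; origin: middle of its underside
- beaker: bystander: clear plastic cup, 64 mm across, 70 mm tall; origin: middle of its underside
- gel: bystander: white gel bottle with cap, 60 mm across, 130 mm tall; origin: middle of its underside

How it is judged:
On the way, in this order (a step that is already met when the one before it is completed fails the run):
1. the cover has been drawn out from under the shelf, lies flat on the bench and has been let go (y of cover in the frame of riser above 0.165 m and height (world z) of cover below 0.006 m and angle between cover's own z axis and vertical below 0.06 rad and contact force between the fingers and cover below 0.05 N and linear speed of cover below 0.02 m/s), for 0.2 s.
2. the cover is on the case with some corner clicked home while another is still up (horizontal distance between cover and case below 0.006 m and z of cover in the frame of case below 0.041 m and value of joint any of corner0, corner1, corner2, corner3 above 0.012 m and value of joint any of corner0, corner1, corner2, corner3 below 0.006 m), for 0.1 s.
3. all four corners of the cover are home and the knob is still open (horizontal distance between cover and case below 0.006 m and z of cover in the frame of case below 0.041 m and value of joint each of corner0, corner1, corner2, corner3 above 0.012 m and value of joint knob below 0.8 rad), for 0.2 s.
At the end, for the whole second after the job is handed in: the cover is on the case, within 3 mm of its home height and 6 mm of the middle in plan, at rest, with all four springy corners clicked home (travel over 12 mm of 15); the knob stands between 1.2 and 1.5 rad with the sprung pin dropped into the notch (within 1.5 mm of its bottom) (horizontal distance between cover and case below 0.006 m and z of cover in the frame of case below 0.041 m and value of joint each of corner0, corner1, corner2, corner3 above 0.012 m and value of joint knob between 1.2 and 1.5 rad and value of joint follower below 0.0015 m and linear speed of cover below 0.02 m/s); the robot touches nothing.
It fails at once if another thing on the bench is moved by more than 40 mm (distance of any of marker, cassettes, dropper, foam_rack, swab_box, beaker, gel from where it was at the start of the episode above 0.04 m).
It also fails if it takes over 72 s, if anything falls off the work surface, if the arm or the gripper's body presses on something with over 40 N, if the wrist force passes 120 N, or if a joint passes its speed limit or range.

## Working session

There is one attempt and no reset: what is moved stays moved. The work goes in short steps, each a Python script; the robot and the scene stay as the last script left them, time stands still between calls to the robot, and variables do not carry over. Pictures are saved under pics/ and viewed, at most 10 in all, crops included, and the job is handed in when it is done.

```bash
mkdir -p pics; cat > h.py <<'E'
import numpy as np, cv2
from plant import *
def shot(name,fn=None):
    c=get_calibration(name); im,d=get_image(name)
    np.savez('pics/'+(fn or name)+'.npz',im=im,d=d,K=c['intrinsics'],T=c['world_from_camera'])
    cv2.imwrite('pics/'+(fn or name)+'.png',im[:,:,::-1]); return im,d,np.array(c['intrinsics']),np.array(c['world_from_camera'])
def load(fn):
    z=np.load('pics/'+fn+'.npz'); return z['im'],z['d'],z['K'],z['T']
def cloud(d,K,T):
    v,u=np.mgrid[:d.shape[0],:d.shape[1]]
    P=np.stack([(u-K[0,2])/K[0,0]*d,(v-K[1,2])/K[1,1]*d,d],-1)
    P=P@T[:3,:3].T+T[:3,3]; P[d<=0]=np.nan; return P
E
python3 - <<'E'
from h import *
for n in('top','scene'):
    im,d,K,T=shot(n); print(n,K[0,0],T[:3].round(3).tolist())
print(observe()['time_s'])
E
```

```text
top 446.15331910148194 [[-0.009, -0.985, 0.17, 0.356], [-1.0, 0.008, -0.004, 0.022], [0.003, -0.17, -0.985, 1.111]]
scene 519.7730224886507 [[-0.206, 0.751, -0.627, 1.314], [0.978, 0.147, -0.146, 0.212], [-0.017, -0.644, -0.765, 1.037]]
0.1
```

View pics/top.png

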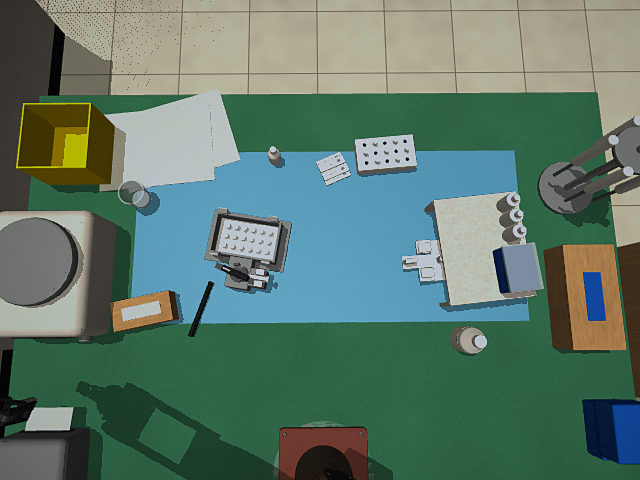

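View pics/scene.png

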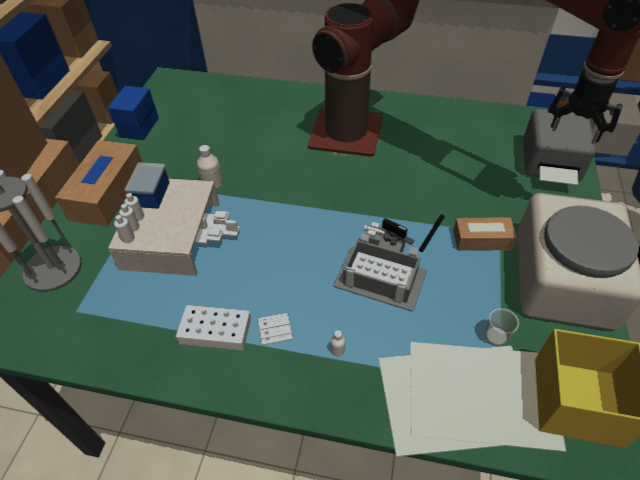

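The top view shows the case at about (248,240) with its lock on the robot side (235,272). The shelf is at about (480,250) with the fin end sticking out at (412,262), and the space between them is free. Next I'll enlarge both areas.

```bash
python3 - <<'E'
from h import *
im,d,K,T=load('top'); P=cloud(d,K,T)
a=cv2.resize(im[195:305,195:300],None,fx=4,fy=4,interpolation=cv2.INTER_CUBIC)[:, :400]
b=cv2.resize(im[195:305,390:490],None,fx=4,fy=4,interpolation=cv2.INTER_CUBIC)
cv2.imwrite('pics/crop1.png',np.hstack([a,b])[:,:,::-1])
def blob(name,u0,u1,v0,v1,z0,z1):
    Q=P[v0:v1,u0:u1]; m=(Q[...,2]>z0)&(Q[...,2]<z1); q=Q[m][:,:2].astype(np.float32)
    r=cv2.minAreaRect(q); print(name,len(q),'rect',np.round(r[0],4),np.round(r[1],4),round(r[2],1),'mean',q.mean(0).round(4),Q[m][:,2].mean().round(4)); 
blob('deck',420,530,190,310,.08,.096)
blob('fin',395,425,240,285,.050,.07)
blob('tab/pads out',395,440,235,290,.02,.07)
blob('rim',195,300,200,268,.053,.066)
blob('case flange+',195,300,200,300,.003,.066)
blob('knob',205,280,255,300,.09,.115)
E
```

```text
deck 6634 rect [ 0.5156 -0.3781] [0.2508 0.2026] 6.0 mean [ 0.5156 -0.3516] 0.0868
fin 121 rect [ 0.492  -0.2234] [0.047 0.08 ] 87.1 mean [ 0.4955 -0.2289] 0.0554
tab/pads out 1101 rect [ 0.492  -0.2444] [0.0917 0.1037] 87.7 mean [ 0.4917 -0.2524] 0.0362
rim 669 rect [0.5392 0.1844] [0.1612 0.1347] 80.0 mean [0.5333 0.1869] 0.058
case flange+ 4720 rect [0.528  0.1868] [0.2664 0.2521] 89.7 mean [0.5297 0.1812] 0.029
knob 177 rect [0.4589 0.1977] [0.064  0.0139] 66.5 mean [0.4585 0.1971] 0.1025
```

View pics/crop1.png

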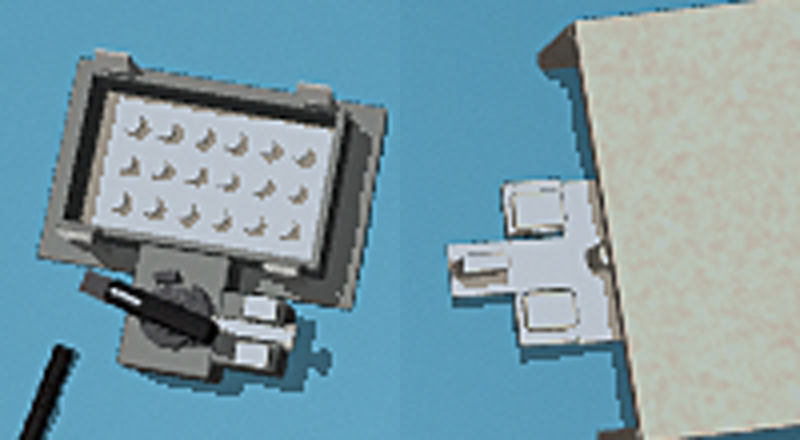

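```bash
python3 - <<'E'
from h import *
o=observe(); print(o['tcp_rot'],np.round(o['q'],3))
T=np.array(get_calibration('wrist')['world_from_camera']); p=o['eef_pos']; print(T.round(3).tolist(),p)
for y in (80,-100): 
    for pos in ([.5,-.22,.25],[.49,-.14,.06],[.55,.18,.1]): q=inverse_kinematics(pos,[np.pi,0,np.radians(y)]); print(y,None if q is None else np.round(q,2))
movep([.52,.17,.36],[np.pi,0,np.radians(80)]); shot('wrist','wcase'); print(observe()['time_s'])
movep([.50,-.22,.30],[np.pi,0,np.radians(93)]); shot('wrist','wfin'); print(observe()['time_s'])
a=load('wcase')[0]; b=load('wfin')[0]
cv2.imwrite('pics/both.png',cv2.resize(np.vstack([a,b]),None,fx=.62,fy=.62,interpolation=cv2.INTER_AREA)[:,:,::-1])
for n in('wcase','wfin'):
    im,d,K,T=load(n); print(n,K[0,0],T.round(3).tolist())
E
```

```text
[-3.13982590e+00 -2.07570006e-04  2.77877034e+00] [ 1.082  0.221  1.528 -0.     1.395 -0.126]
[[0.356, 0.893, 0.274, 0.151], [0.935, -0.34, -0.105, 0.61], [-0.0, 0.294, -0.956, 0.373], [0.0, 0.0, 0.0, 1.0]] [0.22155522 0.58382529 0.23029209]
80 [-0.56  0.02  1.71  0.    1.41 -0.38]
80 [-0.43  0.14  1.96  0.    1.04 -0.26]
80 [ 0.18  0.24  1.76 -0.    1.14  0.35]
-100 None
-100 None
-100 None
2.0583
3.575
wcase 425.79490114300614 [[0.985, -0.165, -0.05, 0.532], [-0.173, -0.942, -0.288, 0.243], [0.001, 0.292, -0.956, 0.502], [0.0, 0.0, 0.0, 1.0]]
wfin 425.79490114300614 [[0.999, 0.05, 0.017, 0.496], [0.053, -0.955, -0.292, -0.146], [0.002, 0.292, -0.956, 0.443], [0.0, 0.0, 0.0, 1.0]]
```

View pics/both.png

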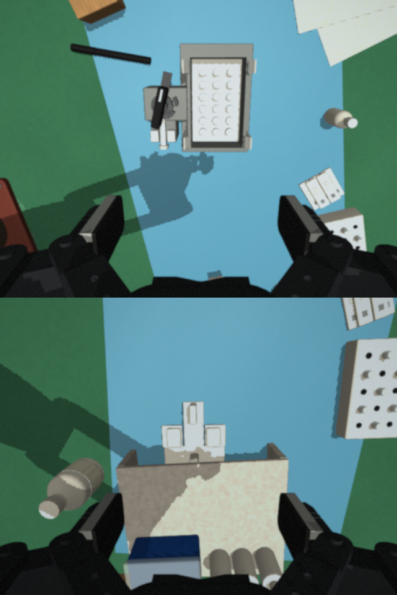

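The upper picture shows the case square in the image at about (215,97) in half scale, with the knob bar at (160,108). The lower one shows the fin at (193,413) pointing up and the shelf front at row 462. Next I'll fit rectangles to the depth data.

```bash
cat >> h.py <<'E'
def fit(P,c,r,z0,z1,name='',dil=0):
    m=(P[...,2]>z0)&(P[...,2]<z1)&(np.hypot(P[...,0]-c[0],P[...,1]-c[1])<r)
    n,l,s,_=cv2.connectedComponentsWithStats(m.astype(np.uint8)); out=[]
    for i in range(1,n):
        if s[i,4]<40: continue
        q=P[l==i]; R=cv2.minAreaRect(q[:,:2].astype(np.float32)); out.append((R,q))
        print(name,s[i,4],'c',np.round(R[0],4),'sz',np.round(R[1],4),'ang',round(R[2],1),'z',np.median(q[:,2]).round(4))
    return out
E
python3 - <<'E'
from h import *
im,d,K,T=load('wfin'); P=cloud(d,K,T)
fit(P,(.49,-.22),.09,.055,.07,'fin')
fit(P,(.49,-.25),.09,.045,.056,'pads')
fit(P,(.49,-.24),.10,.02,.035,'plate')
fit(P,(.51,-.37),.2,.083,.092,'deck')
im,d,K,T=load('wcase'); P=cloud(d,K,T)
c=(.55,.18)
fit(P,c,.16,.056,.064,'rim'); fit(P,c,.16,.003,.012,'flange'); fit(P,c,.16,.074,.09,'clips'); fit(P,(.459,.1975),.06,.098,.11,'bar'); fit(P,(.459,.1975),.08,.062,.08,'lobe'); fit(P,c,.14,.025,.04,'tubes')
fit(P,(.44,.14),.05,.03,.12,'foll')
E
```

```text
fin 343 c [ 0.4881 -0.2146] sz [0.01  0.028] ang 3.5 z 0.0607
fin 99 c [ 0.493 -0.285] sz [0.0124 0.0057] ang 3.9 z 0.0609
pads 704 c [ 0.5216 -0.2492] sz [0.0231 0.0299] ang 4.8 z 0.0528
pads 714 c [ 0.4602 -0.2532] sz [0.0223 0.0299] ang 3.5 z 0.0527
pads 50 c [ 0.4927 -0.2832] sz [0.0128 0.0022] ang 3.1 z 0.0504
plate 4159 c [ 0.489  -0.2499] sz [0.0996 0.1015] ang 5.9 z 0.028
deck 35355 c [ 0.5146 -0.3786] sz [0.2503 0.2003] ang 6.0 z 0.0879
deck 480 c [ 0.3219 -0.342 ] sz [0.0503 0.0167] ang 82.4 z 0.0874
rim 2897 c [0.5324 0.1845] sz [0.1595 0.1343] ang 80.1 z 0.0598
rim 337 c [0.4383 0.2016] sz [0.0531 0.0205] ang 76.2 z 0.0565
rim 83 c [0.4792 0.2162] sz [0.0191 0.0093] ang 17.9 z 0.0566
rim 135 c [0.4642 0.1566] sz [0.0229 0.0168] ang 81.0 z 0.0567
flange 2446 c [0.5514 0.2466] sz [0.0731 0.1488] ang 80.0 z 0.0061
flange 162 c [0.4345 0.2753] sz [0.013  0.0253] ang 69.6 z 0.0105
flange 247 c [0.5582 0.2328] sz [0.0462 0.0901] ang 80.1 z 0.0069
flange 424 c [0.6098 0.1652] sz [0.1107 0.0069] ang 80.3 z 0.006
flange 123 c [0.5013 0.1654] sz [0.1016 0.0015] ang 80.1 z 0.006
fla
[... 1621 characters left out ...]
c [0.5471 0.1713] sz [0.0124 0.0121] ang 81.9 z 0.0351
tubes 114 c [0.5709 0.1672] sz [0.0123 0.0122] ang 77.5 z 0.0351
tubes 46 c [0.4983 0.1522] sz [0.0487 0.0001] ang 80.0 z 0.0317
tubes 112 c [0.52   0.1549] sz [0.0125 0.0122] ang 60.6 z 0.0352
tubes 117 c [0.5436 0.1508] sz [0.0127 0.0127] ang 34.0 z 0.0349
tubes 113 c [0.567  0.1465] sz [0.0127 0.0122] ang 80.4 z 0.0351
tubes 116 c [0.517  0.1331] sz [0.0126 0.0152] ang 31.5 z 0.0349
tubes 110 c [0.5401 0.1301] sz [0.0127 0.0113] ang 81.6 z 0.0349
tubes 115 c [0.5635 0.1258] sz [0.0125 0.0128] ang 18.1 z 0.035
foll 2207 c [0.4546 0.1578] sz [0.0567 0.0686] ang 8.0 z 0.0675
foll 164 c [0.4852 0.1308] sz [0.0202 0.0068] ang 79.3 z 0.0795
```

```bash
cat >> h.py <<'E'
def O(deg): return [np.pi,0,np.radians(deg)]
def st(t=''):
    o=observe(); print(t,'t',round(o['time_s'],2),'p',np.round(o['eef_pos'],4),'f',np.round(o['ft_force'],1),'op',round(o['opening'],4),'g',round(o['grasp_force'],1))
E
python3 - <<'E'
from h import *
fin=np.array([.4881,-.2146])
gripper_to(.045,40)
movep([*fin,.10],O(93.7)); 
print(move_l([*fin,.035],feed=.1,max_force=8)); st('down')
gripper_to(0.0,50); st('grip')
e=fin+.19*np.array([-.1045,.9945])
print(move_l([*e,.035],feed=.1,max_force=15)); st('dragged')
gripper_to(.045); hold(.3); st('open')
move_l([*e,.12],feed=.25)
c=e-.098*np.array([-.0645,.998])
movep([*(c+[.0,0.0]),.28],O(93.7)); shot('wrist','wcov'); st()
P=cloud(*load('wcov')[1:])
fit(P,c,.13,.057,.07,'top'); fit(P,c,.13,.045,.0555,'pads')
im=load('wcov')[0]; cv2.imwrite('pics/wcov2.png',im[:,:,::-1])
E
```

```text
False
down t 5.67 p [ 0.4886 -0.2149  0.0356] f [-0.3 -0.   0.2] op 0.0448 g 0.0
grip t 6.08 p [ 0.4887 -0.2149  0.0358] f [0.3 0.9 4. ] op 0.0089 g 52.7
False
dragged t 8.12 p [ 0.4685 -0.0255  0.0355] f [ 0.6 -2.3  6.4] op 0.0088 g 53.2
open t 8.86 p [ 0.4682 -0.0256  0.035 ] f [ 0.2 -0.1  0.1] op 0.0453 g 0.0
 t 10.18 p [ 0.4734 -0.1223  0.277 ] f [ 0.5  0.3 -0.4] op 0.0449 g 0.0
top 476 c [ 0.4682 -0.0255] sz [0.0096 0.0276] ang 3.9 z 0.0609
top 1117 c [ 0.4746 -0.1231] sz [0.0138 0.0598] ang 3.4 z 0.0617
pads 950 c [ 0.4401 -0.0638] sz [0.0221 0.0301] ang 3.7 z 0.0528
pads 963 c [ 0.501  -0.0603] sz [0.0222 0.0293] ang 3.9 z 0.0528
pads 756 c [ 0.5089 -0.1812] sz [0.0221 0.0293] ang 4.1 z 0.0528
pads 733 c [ 0.4485 -0.1853] sz [0.0227 0.0295] ang 3.8 z 0.0527
```

View pics/wcov2.png

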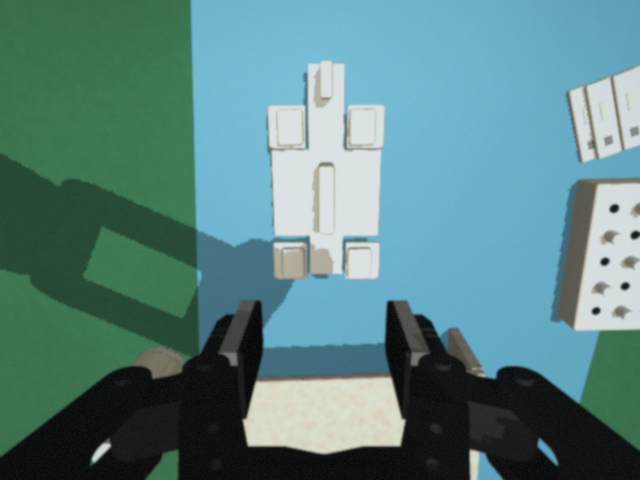

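The cover lies flat and free on the open bench, with the fin at (325,80), the rib at (325,198) and all four pads visible. Next I'll take it by the rib and hover over the case.

```bash
python3 - <<'E'
from h import *
c=[.4746,-.1231]; k=[.5494,.1815]
movep([*c,.10],O(93.8)); print(move_l([*c,.035],feed=.12,max_force=8)); st('down')
gripper_to(0.0,80); st('grip')
move_l([*c,.16],feed=.15); st('lift')
movep([*k,.16],O(80.1)); hold(.2); st('hover')
shot('wrist','whov'); P=cloud(*load('whov')[1:])
fit(P,k,.13,.165,.19,'pads'); fit(P,k,.16,.06,.10,'clips')
im=load('whov')[0]; cv2.imwrite('pics/whov2.png',im[:,:,::-1])
E
```

```text
False
down t 11.62 p [ 0.4755 -0.1235  0.036 ] f [-0.2 -0.9 -0.8] op 0.0445 g 0.0
grip t 12.0 p [ 0.4756 -0.1235  0.0362] f [-0.8  1.3  5.3] op 0.013 g 78.8
lift t 12.98 p [ 0.4737 -0.1227  0.1587] f [ 0.2  0.4 -2. ] op 0.0125 g 78.0
hover t 14.38 p [0.5496 0.1802 0.16  ] f [-0.2  0.3 -3.6] op 0.0125 g 77.9
pads 2808 c [0.5653 0.271 ] sz [0.0163 0.01  ] ang 80.8 z 0.1846
pads 11473 c [0.5265 0.2463] sz [0.0358 0.0319] ang 80.0 z 0.176
pads 11460 c [0.5931 0.2345] sz [0.0359 0.0319] ang 80.0 z 0.176
pads 10450 c [0.5511 0.1812] sz [0.0372 0.0588] ang 11.7 z 0.1852
clips 52 c [0.5353 0.2626] sz [0.0046 0.0051] ang 79.5 z 0.0606
clips 53 c [0.5907 0.2528] sz [0.0047 0.005 ] ang 80.2 z 0.0604
clips 6225 c [0.4551 0.1873] sz [0.1292 0.0369] ang 79.1 z 0.0696
```

View pics/whov2.png

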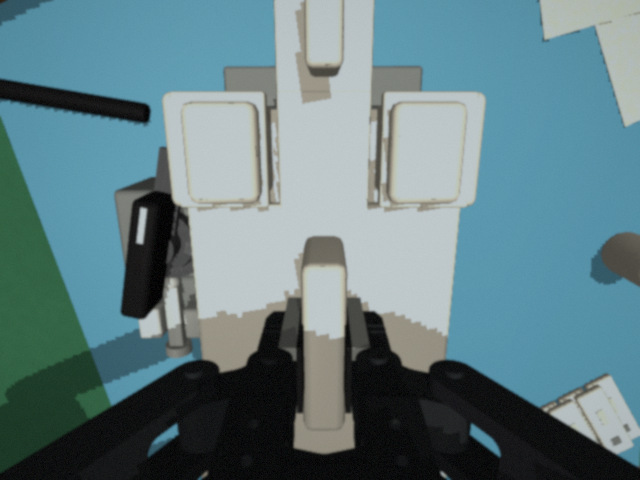

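The held cover is square to the case and about 1.2 mm short in y. I'll correct that and lower it.

```bash
python3 - <<'E'
from h import *
k=[.5493,.1828]
move_l([*k,.115],feed=.1); hold(.15); st('pre')
p=observe()['eef_pos']; k=np.array(k)+(np.array([.5494,.1815])-p[:2])
move_l([*k,.105],feed=.06); st('pre2')
print(move_l([*k,.0725],feed=.03,max_force=12)); st('low')
E
```

```text
pre t 15.18 p [0.5501 0.1829 0.116 ] f [ 0.3  0.2 -2.4] op 0.0126 g 77.9
pre2 t 15.49 p [0.548  0.1812 0.1043] f [ 0.9 -0.1 -2.1] op 0.0125 g 78.0
True
low t 16.46 p [0.5486 0.1813 0.0743] f [-1.3  0.5  4.9] op 0.0126 g 78.7
```

```bash
python3 - <<'E'
from h import *
gripper_to(.045); st('rel')
p=observe()['eef_pos']
move_l([p[0],p[1],.14],feed=.2)
k=np.array([.5494,.1815])
movep([.535,.155,.34],O(80.1)); shot('wrist','wset'); st()
P=cloud(*load('wset')[1:])
fit(P,k,.13,.086,.0945,'pads'); fit(P,k,.13,.096,.106,'rib/fin');fit(P,k,.13,.060,.070,'plate')
cv2.imwrite('pics/wset2.png',load('wset')[0][:,:,::-1])
E
```

```text
rel t 16.87 p [0.5474 0.181  0.0728] f [ 0.5  0.1 -0.6] op 0.0449 g 0.0
 t 18.23 p [0.534  0.155  0.3365] f [-0.4 -0.3 -0.3] op 0.0448 g 0.0
pads 43 c [0.5607 0.2757] sz [0.0083 0.0256] ang 11.8 z 0.089
pads 913 c [0.5288 0.2468] sz [0.0288 0.022 ] ang 79.8 z 0.0909
pads 904 c [0.5889 0.2363] sz [0.0286 0.0222] ang 80.0 z 0.091
pads 115 c [0.4649 0.1957] sz [0.0625 0.0043] ang 70.1 z 0.0906
pads 716 c [0.5079 0.1271] sz [0.0298 0.022 ] ang 79.3 z 0.0907
pads 705 c [0.5679 0.1166] sz [0.03   0.0221] ang 80.7 z 0.0907
rib/fin 440 c [0.5655 0.2779] sz [0.0279 0.0092] ang 80.5 z 0.099
rib/fin 1212 c [0.4586 0.1976] sz [0.0638 0.0144] ang 66.5 z 0.1036
rib/fin 1047 c [0.5487 0.182 ] sz [0.0589 0.0135] ang 80.2 z 0.0998
plate 11612 c [0.5515 0.1977] sz [0.1925 0.1007] ang 80.0 z 0.0661
plate 1168 c [0.4534 0.1679] sz [0.0899 0.0342] ang 68.0 z 0.0677
plate 108 c [0.4821 0.2002] sz [0.0067 0.0134] ang 4.5 z 0.0678
plate 61 c [0.4439 0.2031] sz [0.0193 0.0039] ang 67.3 z 0.0683
plate 189 c [0.4635 0.1443] sz [0.0195 0.0142] ang 80.5 z 0.0689
```

View pics/wset2.png

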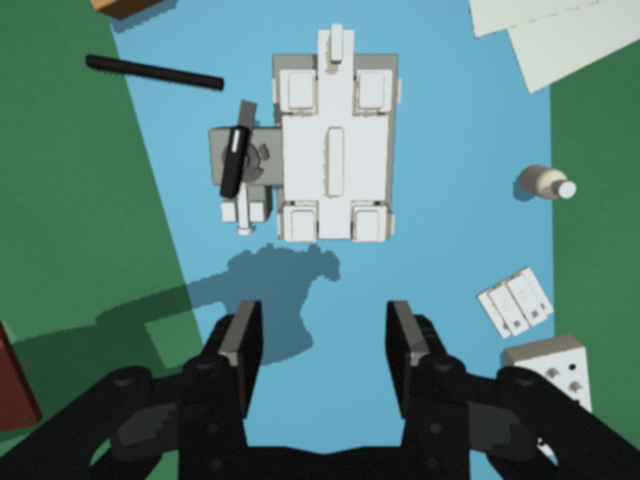

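The cover is seated: rib at (336,160), all four pads up at 91 mm, square to the case. Next I'll press the corners one by one.

```bash
python3 - <<'E'
from h import *
gripper_to(0.0,40)
pads=[(.5889,.2363),(.5079,.1271),(.5288,.2468),(.5679,.1166)]
for i,p in enumerate(pads):
    movep([*p,.125],O(80.1)) if i else movep([*p,.13],O(80.1))
    move_l([*p,.096],feed=.1); hold(.1)
    r=move_l([*p,.0735],feed=.025,max_force=28); st(f'{i} {r}')
    move_l([*p,.125],feed=.15)
movep([.535,.155,.34],O(80.1)); shot('wrist','wpr'); st()
P=cloud(*load('wpr')[1:]); k=(.5494,.1815)
fit(P,k,.13,.072,.0945,'pads'); fit(P,k,.13,.096,.106,'rib/fin')
E
```

```text
0 False t 21.29 p [0.5894 0.2366 0.0759] f [-7.4 -1.4 16.8] op 0.0002 g 8.3
1 False t 23.98 p [0.5088 0.1271 0.0759] f [-6.  -1.7 18.4] op 0.0004 g 9.6
2 False t 26.62 p [0.5297 0.247  0.0759] f [-4.2 -2.5 17.4] op 0.0 g 8.4
3 False t 29.3 p [0.5684 0.1166 0.0759] f [-7.  -1.1 19.2] op -0.0002 g 9.3
 t 30.73 p [0.5342 0.1546 0.3367] f [-0.1 -0.3 -0.5] op 0.0003 g 0.0
pads 875 c [0.5307 0.2477] sz [0.0299 0.0218] ang 79.6 z 0.0771
pads 843 c [0.5907 0.2367] sz [0.0289 0.0221] ang 79.7 z 0.0763
pads 258 c [0.5086 0.2507] sz [0.0195 0.0094] ang 81.7 z 0.0791
pads 272 c [0.6107 0.2328] sz [0.0195 0.0092] ang 78.2 z 0.0792
pads 685 c [0.4651 0.2081] sz [0.0836 0.0152] ang 69.6 z 0.0746
pads 648 c [0.5092 0.1283] sz [0.0292 0.0216] ang 80.2 z 0.0767
pads 655 c [0.5691 0.1167] sz [0.0305 0.0218] ang 80.9 z 0.0762
pads 209 c [0.4874 0.1304] sz [0.0207 0.0092] ang 80.9 z 0.0788
pads 215 c [0.5893 0.1127] sz [0.0202 0.0097] ang 81.8 z 0.079
rib/fin 445 c [0.5671 0.2784] sz [0.0273 0.01  ] ang 80.4 z 0.0988
rib/fin 1213 c [0.4585 0.1975] sz [0.0639 0.0145] ang 66.4 z 0.1036
rib/fin 1067 c [0.5501 0.1824] sz [0.0588 0.014 ] ang 80.1 z 0.0997
```

All four corners are home, with the pads at 76–77 mm. Next is the knob: grip the bar and turn only joint 6 clockwise by about 76.5°.

```bash
python3 - <<'E'
from h import *
kx=[.4586,.1975]
print(inverse_kinematics([*kx,.079],O(66.5)),inverse_kinematics([*kx,.079],O(-12)))
gripper_to(.045)
movep([*kx,.14],O(66.5)); hold(.1)
p=observe()['eef_pos']; k2=2*np.array(kx)-p[:2]
print(move_l([*k2,.079],feed=.08,max_force=8)); st('down')
gripper_to(0.0,40); st('grip')
for y in [50,30,10,0,-5,-10]:
    p=inverse_kinematics([*k2,.079],O(y)); set_joints(p); o=observe(); st(y); print(np.round(o['torque'],2), np.degrees(o['tcp_rot'][2]).round(1))
E
```

```text
[ 2.48582070e-01  9.06385562e-02  1.97915652e+00 -4.44089210e-16
  1.07179758e+00  6.58734444e-01] [ 2.48582070e-01  9.06385562e-02  1.97915652e+00 -4.44089210e-16
  1.07179758e+00  2.02881791e+00]
False
down t 33.12 p [0.4566 0.1974 0.0794] f [-0.4  0.5  1. ] op 0.0447 g 0.0
grip t 33.5 p [0.4584 0.197  0.0806] f [ 3.3 -4.7  6. ] op 0.0132 g 77.5
50 t 33.88 p [0.4581 0.1972 0.0806] f [ 2.2 -3.1  7. ] op 0.0132 g 77.7
[-0.63 -0.65 -0.07] 50.0
30 t 34.31 p [0.4577 0.1975 0.0806] f [ 1.5 -1.7  7.3] op 0.0131 g 77.7
[-0.48 -0.44 -0.03] 30.0
10 t 34.73 p [0.4576 0.1979 0.0806] f [ 1.2 -0.2  7.7] op 0.013 g 77.8
[-0.3  -0.25 -0.04] 10.0
0 t 35.02 p [0.4573 0.1981 0.0806] f [-1.1  1.8  7.8] op 0.013 g 78.8
[-0.22 -0.18 -0.73] -0.1
-5 t 35.27 p [0.4574 0.1982 0.0806] f [0.3 2.1 7.5] op 0.0132 g 78.0
[-0.14 -0.22 -0.36] -5.1
-10 t 35.52 p [0.4575 0.1982 0.0806] f [1.1 2.5 6.8] op 0.0132 g 77.7
[-0.11 -0.21 -0.05] -10.0
```

```bash
python3 - <<'E'
from h import *
hold(.2); gripper_to(.045); p=observe()['eef_pos']; move_l([p[0],p[1],.15],feed=.15)
movep([.50,.14,.30],O(80)); hold(.2); shot('wrist','wend'); st()
P=cloud(*load('wend')[1:])
fit(P,(.4586,.1975),.05,.098,.11,'bar'); fit(P,(.5494,.1815),.11,.072,.0945,'pads')
im=load('wend')[0]
cv2.imwrite('pics/wend2.png',cv2.resize(im[0:300,120:520],None,fx=2,fy=2,interpolation=cv2.INTER_CUBIC)[:,:,::-1])
E
```

```text
t 38.51 p [0.4998 0.1401 0.2997] f [ 0.6 -0.4  0.1] op 0.045 g 0.0
bar 1469 c [0.4585 0.1972] sz [0.014  0.0636] ang 79.9 z 0.1038
pads 156 c [0.5624 0.2741] sz [0.0083 0.022 ] ang 16.1 z 0.0831
pads 1121 c [0.5306 0.2474] sz [0.0298 0.0218] ang 80.0 z 0.0772
pads 1111 c [0.5906 0.2369] sz [0.03  0.022] ang 79.9 z 0.0763
pads 386 c [0.6104 0.2327] sz [0.0201 0.0104] ang 79.8 z 0.0789
pads 321 c [0.5085 0.2505] sz [0.0197 0.0103] ang 83.7 z 0.0796
pads 193 c [0.5435 0.1841] sz [0.0584 0.0028] ang 77.7 z 0.0835
pads 635 c [0.4766 0.1954] sz [0.0151 0.0716] ang 76.9 z 0.0743
pads 828 c [0.5093 0.1278] sz [0.0296 0.0214] ang 80.0 z 0.0768
pads 826 c [0.5692 0.117 ] sz [0.0298 0.0223] ang 79.3 z 0.0763
pads 294 c [0.5896 0.1126] sz [0.0202 0.0101] ang 78.8 z 0.0789
pads 245 c [0.4867 0.1304] sz [0.0207 0.0097] ang 79.7 z 0.0795
```

View pics/wend2.png

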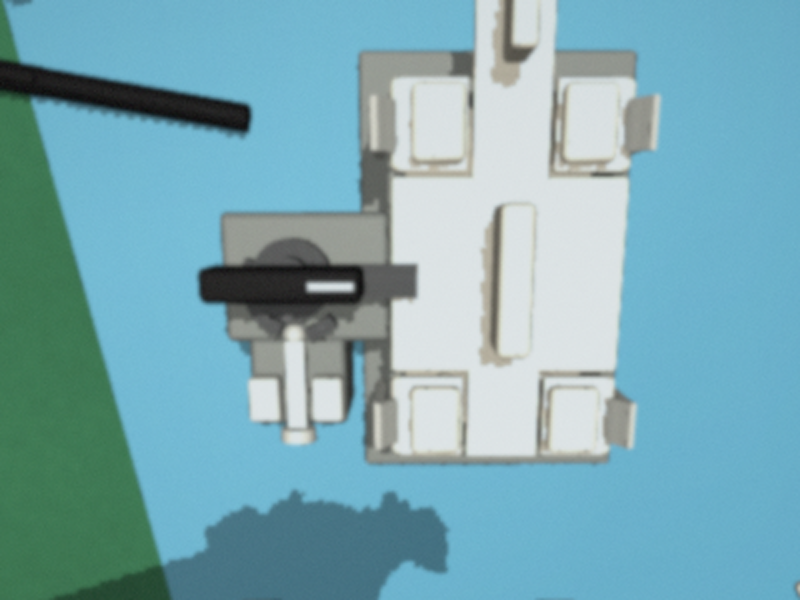

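The lobe lies over the cover edge at (400,280) and the bar points at the case. To confirm the pin at (295,385) dropped, I'll compare its far end with the earlier picture.

```bash
python3 - <<'E'
from h import *
c=np.array([.5494,.1815]); a=np.radians(-10); ex=np.array([np.cos(a),np.sin(a)]); ey=np.array([-np.sin(a),np.cos(a)])
for n in ('wcase','wpr','wend'):
    P=cloud(*load(n)[1:]); L=P[...,:2]-c; x=L@ex; y=L@ey; z=P[...,2]
    m=(abs(x+.092)<.004)&(y<-.02)&(y>-.09)&(z>.058)&(z<.085)
    b=(abs(abs(x+.092)-.014)<.006)&(y<-.02)&(y>-.09)&(z>.06)&(z<.085)
    print(n,m.sum(),'pin y',np.percentile(y[m],[0,1,3]).round(4),'z',np.median(z[m]).round(4),'blocks y',np.percentile(y[b],[1,99]).round(4))
E
```

```text
wcase 358 pin y [-0.075  -0.0742 -0.0729] z 0.0675 blocks y [-0.0609 -0.0418]
wpr 423 pin y [-0.0744 -0.0739 -0.0729] z 0.0677 blocks y [-0.0613 -0.0418]
wend 529 pin y [-0.0721 -0.0711 -0.07  ] z 0.0675 blocks y [-0.0614 -0.0206]
```

```bash
python3 -c "
from h import *
print(job_done()); st()"
```

```text
the job is handed in; nothing more can be done
None
the job is handed in; nothing more can be done
```

I handed the job in at about 39 s of robot time: the cover is on the case, the pads measure as clicked home at all four corners, and the knob is at its locked angle with the pin about 2–3 mm further in, consistent with it being in the notch; no verdict came back.

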